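# Stroke the toy track's clips down

## Robot

A 7-joint arm with a two-finger parallel gripper is mounted at the origin on the work surface. World frame = base frame: x ahead of the robot, y to its left, z up, the work surface at z = 0. Lengths are in m, angles in rad, forces in N, time in s.
With the tool pointing down it reaches from about 0.4 to 0.85 m from the base axis. Payload 10.4 kg.
Tool frame: the origin (TCP) lies between the finger pads, 19 mm behind the fingertips; this is the grasp point; z points along the fingers, y is the line along which they close (so a half turn about z gives the same grasp; the last joint's range is limited). The gripper opens to 87 mm and grips with 3 to 60 N. Pads are 19 mm wide; open, the fingers measure 117 mm over their backs; the gripper's body (75 mm by 190 mm) begins 51 mm behind the grasp point.
Start: joints at [-1.334, 0.332, -0.065, 1.46, 0.022, 1.35, -0.088], TCP at [0.161, 0.604, 0.241] pointing down, gripper open.
Joint ranges: [-2.6, 2.6], [-0.5, 2.12], [-1.47, 1.34], [0.16, 2.42], [-1.27, 4.41], [0.06, 2.06], [-2.6, 2.6]. Speed limits (rad/s): [2.22, 2.22, 2.79, 2.79, 3.14, 3.14, 3.14].

## Interface

Orientations are given as a unit quaternion [x, y, z, w].
In Python, from bench import read_state, cams, workorder gives the robot as it stands.
- The arm moves only by the shell command python3 -m crank 'ROWS' [FORCE]. ROWS is text: rows parted by semicolons, each of 5 numbers parted by spaces: the shift along the tool's x, y, z scaled (see below), then the turn about the tool's z scaled (see below), then the opening, from -1 (shut) to 1 (fully open). In form: dx dy dz yaw jaw; .... A call has 1 to 10 rows; each row shifts and turns the commanded pose from where the row before left it, along the tool's axes as they then stand; what a row does not reach is not made up. The controller multiplies each number of a shift by 200 mm and each number of a turn by 90 degrees. A row lasts 1/10 s, in which the tool goes at most 50 mm and 8.59 degrees, less where a joint would pass 70% of its speed; a pose out of reach is approached as far as the arm can. A call with a number of a shift or a turn outside -1 to 1 is refused whole. A call with a gripper value outside its range is refused whole. The fingers move at their own pace and stop on an object; FORCE is the grip in N (left out, the last holds). Time passes only in rows, so rows that do not move let the fingers close. It gives the time, the measured TCP pose, the force, the opening and the grip force at its end, in the units of the state.
- read_state(): the state, without advancing time (a new reading comes with each control period).
- cams.camera(name): name is "side" or "top"; returns a dict with "img" (384x512x3 uint8, blue, green, red), "K" (3x3 intrinsics, pixels), "dist" ([k1, k2, p1, p2, k3] as OpenCV has them; the pictures are not rectified), "xyz" and "attitude" of the camera in the world. Camera axes: x right, y down, z forward; pixel columns grow to the right and rows downward; lengths in m; the calibration is good to about 2 mm. A picture is of the moment at which its call begins. There is no depth.
- workorder.close_job(): hands the job in; it is judged then, once.
The state is a dict: "time": time; "joint_positions": joint angles; "joint_vel": joint speeds; "joint_torque": joint torques, N m; "ee_pos": TCP position; "eef_rot": TCP orientation; "ft_force": force on the tool from outside, world axes, zero at the start; "torque": the same for the moment, N m; "width": finger opening in m; "grip_force": force on a finger pad.
Only numpy, scipy, OpenCV 4.12 (cv2) and the standard library are available. Lean on these libraries where they do the work, as an engineer would, in place of code of your own. Each camera call takes 0.05 s, during which the arm holds its last target. There are 200 camera calls.

## Task

Four yellow clips between the rails of the toy railway have worked up and would catch the train. Starting at the locomotive's end, run your fingertips lightly along the curve of the track to the last clip before the red buffer stop, pushing each clip down level with the rails as you pass; between clips follow the track within about a centimetre of the rails, without lifting away. Grasp nothing, do not press hard, leave the locomotive, coach, little tree and gift undisturbed, and finish with the hand clear.

Things in the scene. Friction and masses are not known exactly. Their poses are not given: they have to be found in the camera images.
- track: Fixed track: grey bed 80 mm wide, dark sleepers, two rails 45 mm apart inside, rail heads 20 mm above the table. Centreline: arc of radius 400 mm. Origin: on it, at table height, mid-row of clips; z up, +x to the arc's centre (400 mm away), +y along the track towards the locomotive. At its -y end a red buffer stop, 57 mm high, about 65 mm of track beyond clip 4.
- clip1 (a joint): Travel of clip 1 (first, next to the locomotive), in m: 0 is fully raised (top 7 mm above the rail heads), 0.007 is level with the rail heads, 0.009 the bottom stop. It starts at 0 to 0.0015. About 3 N pushes it down; it has no spring and stays where it is pushed.
- clip1_top (a point): Centre of the top of yellow clip 1 (first, next to the locomotive): a low bridge between the rails, 52 mm long along the track with sloping ends (flat top 16 mm), 26 mm wide. The point sinks with the clip. Clips are 90 mm apart along the centreline. x axis: along the track towards the buffer stop; z up.
- clip2 (a joint): Travel of clip 2 (second), in m: 0 is fully raised (top 7 mm above the rail heads), 0.007 is level with the rail heads, 0.009 the bottom stop. It starts at 0 to 0.0015. About 3 N pushes it down; it has no spring and stays where it is pushed.
- clip2_top (a point): Centre of the top of yellow clip 2 (second): a low bridge between the rails, 52 mm long along the track with sloping ends (flat top 16 mm), 26 mm wide. The point sinks with the clip. Clips are 90 mm apart along the centreline. x axis: along the track towards the buffer stop; z up.
- clip3 (a joint): Travel of clip 3 (third), in m: 0 is fully raised (top 7 mm above the rail heads), 0.007 is level with the rail heads, 0.009 the bottom stop. It starts at 0 to 0.0015. About 3 N pushes it down; it has no spring and stays where it is pushed.
- clip3_top (a point): Centre of the top of yellow clip 3 (third): a low bridge between the rails, 52 mm long along the track with sloping ends (flat top 16 mm), 26 mm wide. The point sinks with the clip. Clips are 90 mm apart along the centreline. x axis: along the track towards the buffer stop; z up.
- clip4 (a joint): Travel of clip 4 (last, next to the buffer stop), in m: 0 is fully raised (top 7 mm above the rail heads), 0.007 is level with the rail heads, 0.009 the bottom stop. It starts at 0 to 0.0015. About 3 N pushes it down; it has no spring and stays where it is pushed.
- clip4_top (a point): Centre of the top of yellow clip 4 (last, next to the buffer stop): a low bridge between the rails, 52 mm long along the track with sloping ends (flat top 16 mm), 26 mm wide. The point sinks with the clip. Clips are 90 mm apart along the centreline. x axis: along the track towards the buffer stop; z up.
- gap12 (a point): Point on the track's centreline at rail-head height (20 mm above the table), midway between clips 1 and 2. Fixed to the track.
- gap23 (a point): Point on the track's centreline at rail-head height (20 mm above the table), midway between clips 2 and 3. Fixed to the track.
- gap34 (a point): Point on the track's centreline at rail-head height (20 mm above the table), midway between clips 3 and 4. Fixed to the track.
- loco: Loose toy steam locomotive with copper boiler and red cab, 170 x 70 x 106 mm, standing on the rails; its nose is about 90 mm of track before clip 1. Origin: centre of its underside, +x its front. To be left alone.
- coach: Loose green passenger coach with a yellow stripe, 184 x 62 x 74 mm, standing on the table at the inside of the curve. Origin: centre of its underside, x along its length. To be left alone.
- tree: Loose miniature fir tree on a round wooden foot, 76 mm across, 178 mm high, on the table at the inside of the curve. Origin: centre of its underside. To be left alone.
- gift: Loose small blue gift box with white ribbon, 87 x 67 x 60 mm over the bow, on the table behind the buffer stop. Origin: centre of its underside. To be left alone.

How it is judged:
On the way, in this order (a step that is already met when the one before it is completed fails the run):
1. clip 1 is pushed down (at most 2.5 mm above the rail heads) (value of joint clip1 above 0.0045 m), for 0.05 s.
2. the fingertips pass low midway between clips 1 and 2 (TCP within 20 mm of the midpoint seen from above, and under 35 mm above the rail heads: tips within about 15 mm) (horizontal distance between the grasp point and gap12 below 0.02 m and z of the grasp point in the frame of gap12 below 0.035 m), for 0.05 s.
3. clip 2 is pushed down (at most 2.5 mm above the rail heads) (value of joint clip2 above 0.0045 m), for 0.05 s.
4. the fingertips pass low midway between clips 2 and 3 (TCP within 20 mm of the midpoint seen from above, and under 35 mm above the rail heads: tips within about 15 mm) (horizontal distance between the grasp point and gap23 below 0.02 m and z of the grasp point in the frame of gap23 below 0.035 m), for 0.05 s.
5. clip 3 is pushed down (at most 2.5 mm above the rail heads) (value of joint clip3 above 0.0045 m), for 0.05 s.
6. the fingertips pass low midway between clips 3 and 4 (TCP within 20 mm of the midpoint seen from above, and under 35 mm above the rail heads: tips within about 15 mm) (horizontal distance between the grasp point and gap34 below 0.02 m and z of the grasp point in the frame of gap34 below 0.035 m), for 0.05 s.
7. clip 4 is pushed down (at most 2.5 mm above the rail heads) (value of joint clip4 above 0.0045 m), for 0.05 s.
At the end, for the whole second after the job is handed in: All four clips stay pushed down, each at most 2.5 mm above the rail heads; locomotive, coach, tree and gift stand upright, at rest and within 10 mm of where they were (value of joint each of clip1, clip2, clip3, clip4 above 0.0045 m and distance of each of loco, coach, tree, gift from where it was at the start of the episode below 0.01 m and angle between each of loco, coach, tree, gift's own z axis and vertical below 0.15 rad and linear speed of each of loco, coach, tree, gift below 0.02 m/s); the robot touches nothing.
It fails at once if the robot presses on the track or its clips with more than 25 N (contact force between any of the arm, the fingers and track above 25 N).
It fails at once if the locomotive is pushed, lifted or knocked (moved more than 10 mm or tipped more than 0.15 rad) (distance of loco from where it was at the start of the episode above 0.01 m or angle between loco's own z axis and vertical above 0.15 rad).
It fails at once if the coach is pushed, lifted or knocked (moved more than 10 mm or tipped more than 0.15 rad) (distance of coach from where it was at the start of the episode above 0.01 m or angle between coach's own z axis and vertical above 0.15 rad).
It fails at once if the tree is pushed, lifted or knocked (moved more than 10 mm or tipped more than 0.15 rad) (distance of tree from where it was at the start of the episode above 0.01 m or angle between tree's own z axis and vertical above 0.15 rad).
It fails at once if the gift is pushed, lifted or knocked (moved more than 10 mm or tipped more than 0.15 rad) (distance of gift from where it was at the start of the episode above 0.01 m or angle between gift's own z axis and vertical above 0.15 rad).
It also fails if it takes over 45 s, if anything falls off the work surface, if the arm or the gripper's body presses on something with over 40 N, if the wrist force passes 120 N, or if a joint passes its speed limit or range.

## Working session

There is one attempt and no reset: what is moved stays moved. The work goes in short steps, Python scripts to look and compute and a shell command to move; the robot and the scene stay as the last step left them, time stands still between calls to the robot, and variables do not carry over. Pictures are saved under pics/ and viewed, at most 10 in all, crops included, and the job is handed in when it is done.

```bash
mkdir -p pics; ls
cat > h.py <<'E'
import numpy as np, cv2
from scipy.spatial.transform import Rotation as R
from bench import read_state, cams, workorder
def rot(a):
    a=np.array(a,float)
    return a if a.shape==(3,3) else R.from_quat(a).as_matrix()
def ray(c,px):
    p=cv2.undistortPoints(np.array(px,float).reshape(-1,1,2),np.array(c["K"]),np.array(c["dist"])).reshape(-1,2)
    return np.c_[p,np.ones(len(p))]@rot(c["attitude"]).T
def onplane(c,px,z):
    d=ray(c,px);o=np.array(c["xyz"])
    return o+d*((z-o[2])/d[:,2])[:,None]
E
python3 - <<'E'
from h import *
for n in("top","side"):
    c=cams.camera(n);cv2.imwrite(f"pics/{n}0.png",c["img"]);print(n,c["xyz"],c["attitude"],c["K"])
    np.save(n+"0.npy",c,allow_pickle=True)
    hsv=cv2.cvtColor(c["img"],cv2.COLOR_BGR2HSV)
    m=cv2.inRange(hsv,(20,120,100),(35,255,255))
    k,l,s,ce=cv2.connectedComponentsWithStats(m)
    for i in range(1,k):
        if s[i,4]>25:print(s[i],ce[i].round(1),onplane(c,[ce[i]],.026).round(3))
print(read_state())
E
```

```text
pics
top [0.45479309 0.00928593 1.11737414] [ 0.7118704  -0.69835907  0.05362708 -0.05156833] [[436.95050299   0.         258.7702884 ]
 [  0.         436.95050299 192.93918079]
 [  0.           0.           1.        ]]
[221 202  20  18 193] [230.8 210.2] [[0.573 0.077 0.026]]
[251 221  21  15 197] [261.1 227.9] [[0.531 0.    0.026]]
[285 233  22  12 190] [295.4 238.3] [[ 0.506 -0.086  0.026]]
[321 236  21  11 186] [331. 241.] [[ 0.501 -0.175  0.026]]
side [0.42264596 0.73163403 0.47686699] [-0.10290881  0.85918939 -0.4978649   0.05774008] [[374.3199175    0.         256.75015783]
 [  0.         374.3199175  182.04542463]
 [  0.           0.           1.        ]]
[383 114  13   6  61] [389.2 116.5] [[ 0.266 -0.589  0.026]]
[301 159  11  12  93] [306.1 164.5] [[ 0.501 -0.155  0.026]]
[293 174  14  13 119] [299.2 180. ] [[ 0.507 -0.067  0.026]]
[275 190  19  15 162] [283.2 196.4] [[0.532 0.017 0.026]]
[247 206  23  16 201] [256.9 212.3] [[0.575 0.093 0.026]]
{'time': 0.1, 'joint_positions': array([-1.33360768,  0.33281191, -0.06468028,  1.46084974,  0.02159031,
        1.34993196, -0.08847527]), 'joint_vel': array([-0.00051705, -0.00055626, -0.00078677, -0.00267197,  0.0002665 ,
       -0.00231498,  0.00198989]), 'joint_torque': array([ 3.31247165e-04, -6.24541211e+01,  2.38679163e-02, -3.90721929e+01,
       -6.14450150e-02,  3.63730802e-02,  3.45541298e-05]), 'ee_pos': array([0.16047418, 0.60370481, 0.24053505]), 'eef_rot': array([ 1.29517917e-01,  9.91576867e-01, -6.50612979e-04, -5.61976148e-05]), 'ft_force': array([-0.55600046,  0.72889209, -0.27827742]), 'torque': array([ 0.03524006, -0.04837671,  0.03418882]), 'grip_force': 0.0, 'width': 0.0870773186323412}
```

View pics/top0.png

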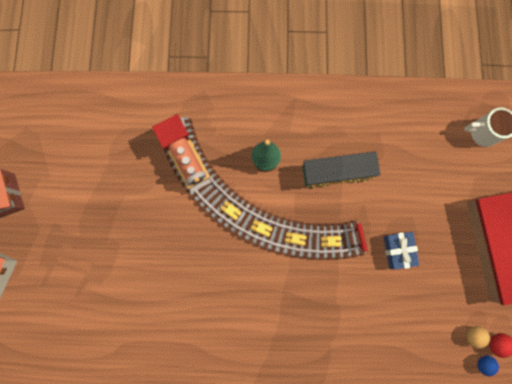

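View pics/side0.png

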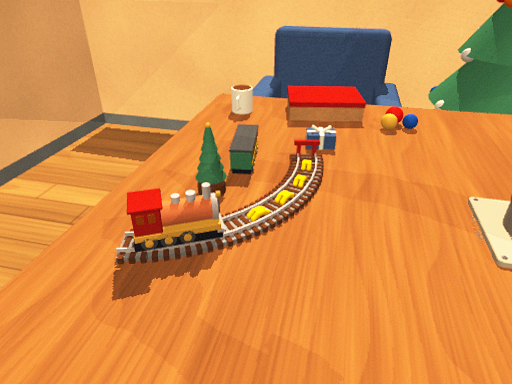

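The top view shows the four clips at about (231,210), (261,228), (295,238) and (331,241). The loco nose is near (205,183), the tree at (266,155) and the buffer at (361,237). The side view shows the same layout, with the tree's foot near (210,188).

Run:
```python
from h import *
from scipy.optimize import least_squares
t=np.load("top0.npy",allow_pickle=True).item();s=np.load("side0.npy",allow_pickle=True).item()
T=[[230.8,210.2],[261.1,227.9],[295.4,238.3],[331,241]];S=[[256.9,212.3],[283.2,196.4],[299.2,180],[306.1,164.5]]
P=onplane(t,T,.0245)[:,:2]
dt,ds=ray(t,T),ray(s,S)
for a,b in zip(dt,ds):
    A=np.c_[a,-b];q=np.linalg.lstsq(A,np.array(s["xyz"])-t["xyz"],rcond=None)[0]
    p1=np.array(t["xyz"])+a*q[0];p2=np.array(s["xyz"])+b*q[1];print("tri",((p1+p2)/2).round(4),"gap",np.linalg.norm(p1-p2).round(4))
# known arc: points at angle a0+i*.225
f=lambda v:(np.c_[v[0]+.4*np.cos(v[2]+.225*np.arange(4)),v[1]+.4*np.sin(v[2]+.225*np.arange(4))]-P).ravel()
r=least_squares(f,[.9,-.12,3.6-.9]);v=r.x;print("fit",v,"res mm",(r.fun.reshape(-1,2)*1e3).round(1).tolist())
C=v[:2]
for n,i in [("c1",0),("g12",.5),("c2",1),("g23",1.5),("c3",2),("g34",2.5),("c4",3)]:
    a=v[2]+.225*i;print(n,(C+.4*np.array([np.cos(a),np.sin(a)])).round(4),"tangent deg",np.degrees(a+np.pi/2).round(1))
def rel(n,p):
    d=p[:2]-C;print(n,p.round(3),"r",np.hypot(*d).round(3),"arc from c1 mm",((np.arctan2(d[1],d[0])%(2*np.pi)-v[2]%(2*np.pi))*400).round(0))
def mask(c,lo,hi,box):
    x0,y0,x1,y1=box;m=np.zeros(c["img"].shape[:2],np.uint8);h=cv2.cvtColor(c["img"],cv2.COLOR_BGR2HSV);m[y0:y1,x0:x1]=cv2.inRange(h,lo,hi)[y0:y1,x0:x1];return m
g=mask(t,(35,40,20),(95,255,255),(240,130,290,180));ys,xs=np.nonzero(g);print("tree box",xs.min(),xs.max(),ys.min(),ys.max(),"circle",cv2.minEnclosingCircle(np.c_[xs,ys].astype(np.float32)))
(cx,cy),_=cv2.minEnclosingCircle(np.c_[xs,ys].astype(np.float32))
rel("tree top-view z.06",onplane(t,[[cx,cy]],.06)[0])
rel("tree apex z.178",onplane(t,[[267,142]],.178)[0])
rel("tree foot side z0",onplane(s,[[210,188]],0.01)[0])
rel("loco nose z.04",onplane(t,[[208,181]],.04)[0])
b=mask(t,(0,150,80),(8,255,255),(350,215,375,260));b|=mask(t,(172,150,80),(180,255,255),(350,215,375,260));ys,xs=np.nonzero(b);rel("buffer z.05",onplane(t,[[xs.mean(),ys.mean()]],.05)[0])
# rails: print brightness across track at gap23 (radial)
h=cv2.cvtColor(t["img"],cv2.COLOR_BGR2GRAY)
cv2.imwrite("pics/zoom.png",np.hstack([cv2.resize(t["img"][165:265,150:290],None,fx=5,fy=5,interpolation=3)[:500,:400],cv2.resize(s["img"][140:265,210:310],None,fx=4,fy=4,interpolation=3)]))
```

```text
tri [0.5764 0.078  0.0157] gap 0.0038
tri [5.327e-01 3.000e-04 1.580e-02] gap 0.0031
tri [ 0.5078 -0.0866  0.0152] gap 0.0024
tri [ 0.5021 -0.1765  0.0147] gap 0.0014
fit [ 0.9001447  -0.15297026  2.52402918] res mm [[0.5, 1.5], [0.1, -0.1], [-0.4, -0.4], [-0.2, -1.0]]
c1 [0.574  0.0786] tangent deg 234.6
g12 [0.5501 0.0406] tangent deg 241.1
c2 [5.306e-01 1.000e-04] tangent deg 247.5
g23 [ 0.5157 -0.0424] tangent deg 254.0
c3 [ 0.5057 -0.0863] tangent deg 260.4
g34 [ 0.5008 -0.131 ] tangent deg 266.8
c4 [ 0.5008 -0.1759] tangent deg 273.3
tree box 252 280 143 170 circle ((265.5905456542969, 155.8159942626953), 14.418731689453125)
tree top-view z.06 [ 0.707 -0.007  0.06 ] r 0.242 arc from c1 mm -11.0
tree apex z.178 [ 0.71  -0.008  0.178] r 0.239 arc from c1 mm -13.0
tree foot side z0 [ 0.716 -0.004  0.01 ] r 0.237 arc from c1 mm -24.0
loco nose z.04 [0.644 0.135 0.04 ] r 0.386 arc from c1 mm -91.0
buffer z.05 [ 0.512 -0.245  0.05 ] r 0.399 arc from c1 mm 340.0
```

View pics/zoom.png

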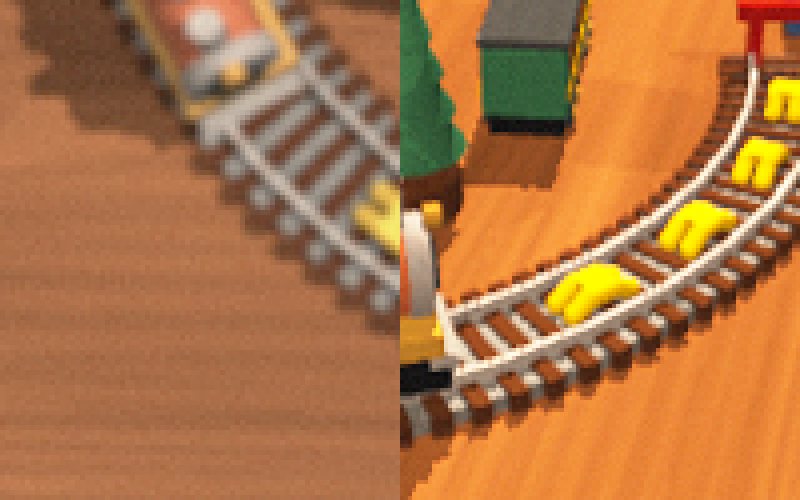

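The circle fit leaves residuals under 1.5 mm. The buffer falls 70 mm past clip 4 and the loco nose 91 mm before clip 1, both matching the sizes given. I'll carry the hand across at height, turned so its long side lies across the track.

```bash
python3 -m crank '-.178 -.1335 0 0 -.9;-.178 -.1335 0 0 -.9;-.178 -.1335 0 0 -.9;-.178 -.1335 0 0 -.9;-.178 -.1335 0 0 -.9;-.178 -.1335 0 0 -.9;-.178 -.1335 0 0 -.9;-.178 -.1335 0 0 -.9;-.178 -.1335 0 0 -.9;-.178 -.1335 0 0 -.9' 5
python3 -m crank '-.178 -.1335 0 0 -.9;-.178 -.1335 0 0 -.9;-.178 -.1335 0 0 -.9;-.178 -.1335 0 0 -.9;-.178 -.1335 0 0 -.9;0 0 0 .09 -.9;0 0 0 .09 -.9;0 0 0 .09 -.9;0 0 0 .09 -.9;0 0 0 .09 -.9' 5
python3 -m crank '0 0 0 .09 -.9;0 0 0 .09 -.9;0 0 0 .09 -.9;0 0 0 .09 -.9;0 0 0 .09 -.9;0 0 0 .09 -.9;0 0 0 .09 -.9;0 0 0 .09 -.9;0 0 0 .09 -.9;0 0 0 0 -.9' 5
cat >> h.py <<'E'
C=np.array([.90014,-.15297]);A0=2.52403
def pt(i,off=0): a=A0+.225*i+off/.4; return C+.4*np.array([np.cos(a),np.sin(a)])
def go(targets):
    st=read_state();p=np.array(st["ee_pos"]);M=rot(st["eef_rot"])
    print("t",st["time"],p.round(4),"tooly deg",np.degrees(np.arctan2(M[1,1],M[0,1])).round(1),"z",M[:,2].round(4),"F",np.round(st["ft_force"],2),"w",st["width"])
    for q in targets:
        d=M.T@(np.array(q)-p);print(np.round(q,4),"rows units",(d/.2).round(4));p=np.array(q)
E
python3 -c "
from h import *
go([[*pt(0,-.004),.24],[*pt(0,-.004),.055],[*pt(0,-.004),.0405]])"
```

```text
time: 1.1
ee_pos: [0.4367, 0.2528, 0.2411]
eef_rot: [0.13, 0.992, 0.0, -0.0]
ft_force: [1.2, -0.6, -0.7]
width: 0.0154
grip_force: 0.0
time: 2.1
ee_pos: [0.5735, 0.0798, 0.2408]
eef_rot: [0.467, 0.884, -0.0, -0.0]
ft_force: [0.6, 0.4, -0.2]
width: 0.0045
grip_force: 0.0
time: 3.1
ee_pos: [0.5735, 0.0799, 0.2409]
eef_rot: [0.9, 0.435, -0.0, -0.0]
ft_force: [-0.6, -0.0, -1.0]
width: 0.0043
grip_force: 0.0
t 3.1 [0.5735 0.0799 0.2409] tooly deg -38.4 z [-6.e-04 -2.e-04 -1.e+00] F [-0.61 -0.05 -1.01] w 0.004327988235162941
[0.5764 0.0819 0.24  ] rows units [0.0167 0.0048 0.0045]
[0.5764 0.0819 0.055 ] rows units [5.00e-04 3.00e-04 9.25e-01]
[0.5764 0.0819 0.0405] rows units [0.     0.     0.0725]
```

```bash
python3 -m crank '.017 .005 .004 0 -.9;0 0 .18 0 -.9;0 0 .18 0 -.9;0 0 .18 0 -.9;0 0 .15 0 -.9;0 0 .1 0 -.9;0 0 .08 0 -.9;0 0 .04 0 -.9;0 0 0 0 -.9'
python3 - <<'E'
from h import *
go([[*pt(0,-.004),.0405]])
a=cams.camera("side")["img"][120:270,120:320];b=cams.camera("top")["img"][120:270,170:270]
cv2.imwrite("pics/low.png",np.hstack([cv2.resize(a,None,fx=2.6,fy=2.6),cv2.resize(b,None,fx=2.6,fy=2.6)]))
E
```

```text
time: 4.0
ee_pos: [0.5764, 0.0818, 0.0578]
eef_rot: [0.9, 0.437, -0.001, -0.0]
ft_force: [-0.1, -0.3, -0.7]
width: 0.0044
grip_force: 0.0
t 4.0 [0.5764 0.0818 0.0578] tooly deg -38.2 z [-1.1e-03 -3.0e-04 -1.0e+00] F [-0.09 -0.28 -0.69] w 0.004351070563671462
[0.5764 0.0819 0.0405] rows units [ 0.0003 -0.0002  0.0865]
```

View pics/low.png

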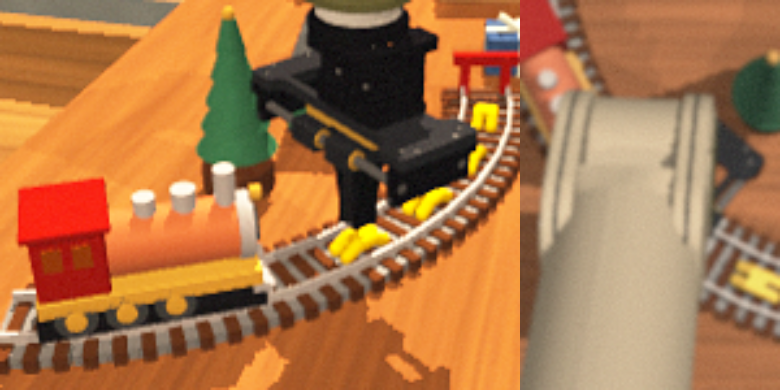

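The side crop shows the closed tips directly above clip 1, near (360,222) in the crop, with the loco and tree clear of the hand. Now I'll press gently.

```bash
python3 -m crank '0 0 .025 0 -.9;0 0 .015 0 -.9;0 0 .012 0 -.9;0 0 .01 0 -.9;0 0 .01 0 -.9;0 0 .006 0 -.9;0 0 .006 0 -.9;0 0 0 0 -.9'
python3 -c "
from h import *
st=read_state()
go([[*pt(i),.0402] for i in np.arange(0,1.01,.125)])"
```

```text
time: 4.9
ee_pos: [0.5767, 0.0819, 0.0416]
eef_rot: [0.9, 0.436, 0.0, -0.0]
ft_force: [-0.8, -0.3, 0.5]
width: 0.0042
grip_force: 0.0
t 4.9 [0.5767 0.0819 0.0416] tooly deg -38.3 z [ 1.e-04  1.e-04 -1.e+00] F [-0.77 -0.26  0.47] w 0.004203183484090799
[0.574  0.0786 0.0402] rows units [-0.021  -0.0003  0.0068]
[0.5676 0.0694 0.0402] rows units [-0.0561  0.0036 -0.    ]
[0.5615 0.0599 0.0402] rows units [-0.056   0.0052 -0.    ]
[0.5557 0.0503 0.0402] rows units [-0.0558  0.0068 -0.    ]
[0.5501 0.0406 0.0402] rows units [-0.0556  0.0084 -0.    ]
[0.5448 0.0307 0.0402] rows units [-0.0554  0.0099 -0.    ]
[0.5398 0.0206 0.0402] rows units [-0.0551  0.0115 -0.    ]
[0.535  0.0104 0.0402] rows units [-0.0547  0.013  -0.    ]
[5.306e-01 1.000e-04 4.020e-02] rows units [-0.0543  0.0145 -0.    ]
```

```bash
python3 -m crank '0 0 .004 0 -.9;0 0 .004 0 -.9'; python3 -m crank '-.01 0 .002 0 -.9;-.01 0 0 0 -.9;0 0 0 0 -.9'
```

```text
time: 5.1
ee_pos: [0.5767, 0.0819, 0.0401]
eef_rot: [0.9, 0.436, 0.0, -0.0]
ft_force: [-0.3, -0.0, 2.5]
width: 0.004
grip_force: 1.4
time: 5.4
ee_pos: [0.5742, 0.0785, 0.0398]
eef_rot: [0.9, 0.436, 0.0, 0.0]
ft_force: [-0.0, 0.3, 2.9]
width: 0.0043
grip_force: 1.4
```

```bash
python3 -m crank '-.028 .002 0 0 -.9;-.028 .002 0 0 -.9;-.028 .0025 0 0 -.9;-.028 .0025 0 0 -.9;-.028 .003 0 0 -.9;-.028 .003 0 0 -.9;-.028 .004 0 0 -.9;-.028 .004 0 0 -.9;0 0 0 0 -.9'
python3 -c "
from h import *
go([[*pt(i),.04] for i in np.arange(.5,1.51,.125)])"
```

```text
time: 6.3
ee_pos: [0.5496, 0.0397, 0.0396]
eef_rot: [0.9, 0.436, -0.0, -0.0]
ft_force: [0.5, -0.1, -0.6]
width: 0.0044
grip_force: 0.0
t 6.3 [0.5496 0.0397 0.0396] tooly deg -38.3 z [-3.e-04 -1.e-04 -1.e+00] F [ 0.51 -0.13 -0.64] w 0.004369565088520428
[0.5501 0.0406 0.04  ] rows units [ 0.0048 -0.0007 -0.0019]
[0.5448 0.0307 0.04  ] rows units [-0.0554  0.01    0.    ]
[0.5398 0.0206 0.04  ] rows units [-0.0551  0.0115  0.    ]
[0.535  0.0104 0.04  ] rows units [-0.0547  0.0131  0.    ]
[5.306e-01 1.000e-04 4.000e-02] rows units [-0.0543  0.0146  0.    ]
[ 0.5264 -0.0104  0.04  ] rows units [-0.0539  0.0161  0.    ]
[ 0.5225 -0.021   0.04  ] rows units [-0.0534  0.0176  0.    ]
[ 0.519  -0.0316  0.04  ] rows units [-0.0529  0.0191  0.    ]
[ 0.5157 -0.0424  0.04  ] rows units [-0.0523  0.0206  0.    ]
```

```bash
python3 -m crank '-.024 .0045 -.001 0 -.9;-.028 .005 0 0 -.9;-.0275 .006 0 0 -.9;-.0275 .006 0 0 -.9'
python3 -m crank '-.0273 .0065 0 0 -.9;-.0273 .0065 0 0 -.9;-.027 .0073 0 0 -.9;-.027 .0073 0 0 -.9;0 0 0 0 -.9'
```

```text
time: 6.7
ee_pos: [0.5411, 0.0229, 0.0404]
eef_rot: [0.9, 0.437, 0.002, -0.001]
ft_force: [4.4, 13.4, 3.6]
width: 0.0043
grip_force: 5.9
time: 7.2
ee_pos: [0.5305, -0.0006, 0.0398]
eef_rot: [0.9, 0.435, -0.0, 0.0]
ft_force: [-0.7, -1.5, 3.0]
width: 0.0042
grip_force: 1.4
```

The ramp pushed back with 14 N sideways. For the next clips I'll pass the gap about 8 mm above the rails and come down on the flat top.

```bash
python3 -m crank '-.027 .008 0 0 -.9;-.027 .008 0 0 -.9;-.0267 .0088 0 0 -.9;-.0267 .0088 0 0 -.9;-.0265 .0095 -.01 0 -.9;-.0265 .0095 -.01 0 -.9;-.026 .0103 -.01 0 -.9;-.026 .0103 -.008 0 -.9;0 0 0 0 -.9'
python3 -c "
from h import *
go([[*pt(i),.0475] for i in np.arange(1.5,2.51,.125)])"
```

```text
time: 8.1
ee_pos: [0.516, -0.0426, 0.0477]
eef_rot: [0.9, 0.436, 0.0, 0.0]
ft_force: [-0.3, -0.3, 0.0]
width: 0.0045
grip_force: 0.0
t 8.1 [ 0.516  -0.0426  0.0477] tooly deg -38.4 z [ 3.e-04 -1.e-04 -1.e+00] F [-0.34 -0.25  0.01] w 0.004450690042634636
[ 0.5157 -0.0424  0.0475] rows units [-0.0002 -0.0019  0.001 ]
[ 0.5128 -0.0533  0.0475] rows units [-0.0517  0.0221 -0.    ]
[ 0.5101 -0.0642  0.0475] rows units [-0.0511  0.0235 -0.    ]
[ 0.5078 -0.0752  0.0475] rows units [-0.0504  0.025  -0.    ]
[ 0.5057 -0.0863  0.0475] rows units [-0.0497  0.0264  0.    ]
[ 0.504  -0.0974  0.0475] rows units [-0.0489  0.0277  0.    ]
[ 0.5026 -0.1085  0.0475] rows units [-0.0481  0.0291  0.    ]
[ 0.5015 -0.1197  0.0475] rows units [-0.0473  0.0305  0.    ]
[ 0.5007 -0.131   0.0475] rows units [-0.0464  0.0318  0.    ]
```

```bash
python3 -m crank '-.0258 .01 0 0 -.9;-.0258 .011 0 0 -.9;-.0255 .0118 0 0 -.9;-.0255 .0118 0 0 -.9;-.0252 .0125 0 0 -.9;-.0252 .0125 0 0 -.9;-.0248 .0132 0 0 -.9;-.0248 .0132 0 0 -.9;0 0 .006 0 -.9'
python3 -m crank '0 0 .008 0 -.9;0 0 .008 0 -.9;0 0 .008 0 -.9;0 0 .006 0 -.9;0 0 .003 0 -.9;0 0 0 0 -.9'
```

```text
time: 9.0
ee_pos: [0.5061, -0.0863, 0.0463]
eef_rot: [0.9, 0.436, 0.0, 0.0]
ft_force: [0.0, -0.5, -1.1]
width: 0.0039
grip_force: 0.0
time: 9.6
ee_pos: [0.5062, -0.0851, 0.0395]
eef_rot: [0.9, 0.436, 0.0, -0.0]
ft_force: [-0.2, 0.1, 0.4]
width: 0.0044
grip_force: 0.4
```

```bash
python3 -m crank '-.026 .014 0 0 -.9;-.026 .014 0 0 -.9;-.025 .0145 0 0 -.9;-.024 .0145 0 0 -.9;-.0237 .0152 -.01 0 -.9;-.0237 .0152 -.01 0 -.9;-.0232 .016 -.01 0 -.9;-.0232 .016 -.009 0 -.9;0 0 0 0 -.9'
python3 -c "
from h import *
go([[*pt(i),.0475] for i in np.arange(2.5,3.01,.125)])"
```

```text
time: 10.5
ee_pos: [0.5008, -0.1317, 0.0478]
eef_rot: [0.9, 0.436, 0.0, 0.0]
ft_force: [0.2, 0.4, 0.1]
width: 0.0047
grip_force: 0.0
t 10.5 [ 0.5008 -0.1317  0.0478] tooly deg -38.4 z [ 6.e-04 -2.e-04 -1.e+00] F [0.17 0.36 0.15] w 0.004748364973712517
[ 0.5007 -0.131   0.0475] rows units [ 0.0027 -0.0026  0.0014]
[ 0.5003 -0.1422  0.0475] rows units [-0.0455  0.0331  0.    ]
[ 0.5001 -0.1534  0.0475] rows units [-0.0446  0.0343  0.    ]
[ 0.5003 -0.1647  0.0475] rows units [-0.0436  0.0356  0.    ]
[ 0.5008 -0.1759  0.0475] rows units [-0.0426  0.0368  0.    ]
```

```bash
python3 -m crank '-.021 .015 0 0 -.9;-.0225 .0165 0 0 -.9;-.0223 .0172 0 0 -.9;-.0223 .0172 0 0 -.9;-.0218 .0178 0 0 -.9;-.0218 .0178 0 0 -.9;-.0213 .0184 0 0 -.9;-.0213 .0184 0 0 -.9;0 0 .006 0 -.9'
python3 -m crank '0 0 .008 0 -.9;0 0 .008 0 -.9;0 0 .008 0 -.9;0 0 .006 0 -.9;0 0 .003 0 -.9;0 0 0 0 -.9;0 0 0 0 -.9'
```

```text
time: 11.4
ee_pos: [0.5009, -0.1762, 0.0463]
eef_rot: [0.9, 0.436, 0.0, 0.0]
ft_force: [0.6, -0.9, -0.2]
width: 0.0042
grip_force: 0.0
time: 12.1
ee_pos: [0.5009, -0.1749, 0.0395]
eef_rot: [0.9, 0.436, 0.0, -0.0]
ft_force: [0.1, -0.4, 1.4]
width: 0.004
grip_force: 0.5
```

```bash
python3 -m crank '0 0 -.05 0 -.9;0 0 -.2 0 -.9;0 0 -.2 0 -.9;0 0 -.2 0 -.9;0 0 -.2 0 -.9;-.1 -.13 0 0 -.9;-.1 -.13 0 0 -.9;-.1 -.13 0 0 -.9;0 0 0 0 -.9;0 0 0 0 -.9'
python3 - <<'E'
from h import *
go([])
a=cams.camera("side")["img"];b=cams.camera("top")["img"]
for n,c in(("side",a),("top",b)):
    d=cv2.absdiff(c,np.load(n+"0.npy",allow_pickle=True).item()["img"]).max(2)
    print(n,"loco/coach/tree diff",[(d[y0:y1,x0:x1]>60).sum() for x0,y0,x1,y1 in ([(125,185,225,250),(228,125,260,172),(190,120,228,190),(305,125,338,150)] if n=="side" else [(150,110,215,185),(300,148,382,188),(250,138,282,172),(384,230,420,270)])])
cv2.imwrite("pics/end.png",np.hstack([cv2.resize(a[115:265,115:345],None,fx=2,fy=2),cv2.resize(b[110:260,215:375],None,fx=2,fy=2)]))
E
```

```text
time: 13.1
ee_pos: [0.4024, -0.1737, 0.2103]
eef_rot: [0.9, 0.436, 0.001, -0.0]
ft_force: [0.4, 0.7, 0.3]
width: 0.0042
grip_force: 0.0
t 13.1 [ 0.4024 -0.1737  0.2103] tooly deg -38.3 z [ 0.0019  0.0019 -1.    ] F [0.41 0.7  0.33] w 0.004208093423449872
side loco/coach/tree diff [np.int64(43), np.int64(0), np.int64(0), np.int64(0)]
top loco/coach/tree diff [np.int64(0), np.int64(0), np.int64(0), np.int64(115)]
```

View pics/end.png

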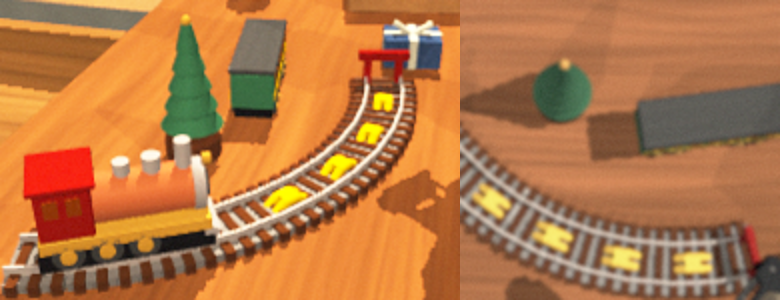

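The end view shows all four clips low between the rails, at about (287,200), (337,168), (370,133) and (383,101) in the left crop. Loco, coach, tree and gift look as they were, with only small differences where the arm or its shadow falls.

```bash
python3 -c "
from bench import workorder
print(workorder.close_job())"
```

```text
the job is handed in; nothing more can be done
None
```

I pushed all four clips down in order, from the locomotive's end to the buffer stop, and handed the job in at about 13 s with the hand clear; no verdict came back. In the final pictures the clips look level and the loco, coach, tree and gift undisturbed; the highest force I read was about 14.6 N, on clip 2's sloping end.

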